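Uncover the gas taps and push the marked one shut

ROBOT

A 6-joint arm with a two-finger parallel gripper is mounted at the origin on the work surface; the furniture and walls round the work are solid. World frame = base frame: x ahead of the robot, y to its left, z up, the work surface at z = 0. Lengths are in m, angles in degrees, forces in N, time in s.
With the tool pointing down it reaches from about 0.4 to 0.825 m from the base axis. Payload 7 kg.
Tool frame: the origin (TCP) lies between the finger pads; the fingertips stand 19 mm ahead of it and the grasp point (between the pads) is the TCP; z points along the fingers, y is the line along which they close (so a half turn about z gives the same grasp; the last joint's range is limited). The gripper opens to 88 mm and grips with 3 to 60 N. Pads are 19 mm wide; open, the fingers measure 130 mm over their backs; the gripper's body (78 mm by 193 mm) begins 47 mm behind the grasp point.
Start: joints at [81.652, 20.546, 0.682, 0, -70.136, -16.507], TCP at [0.284, 0.612, 0.219] pointing down, gripper open.
Joint ranges: [-176.03, 176.03], [-82.01, 121.73], [-58.28, 71.71], [-173.87, 95.51], [-174.79, -0.11], [-173.66, 173.66]. Speed limits (degrees/s): [136.94, 136.94, 172.46, 180, 180, 180].

INTERFACE

Orientations are given as [roll, pitch, yaw] about the fixed x, y, z axes, in that order (R = Rz(yaw) Ry(pitch) Rx(roll)).
In Python, from plant import get_obs, snapshot, close_job, spot_in, spot_point gives the robot as it stands.
- The arm moves only by the tool play_rows, never from a script. Its argument "plan" is a list of rows, each a list of 6 numbers: the shift along the tool's x, y, z in cm, then the turn, a rotation vector about the tool's x, y, z in degrees. A call has 1 to 20 rows; each row shifts and turns the commanded pose from where the row before left it, along the tool's axes as they then stand; what a row does not reach is not made up. A row lasts 1/12 s, in which the tool goes at most 41.7 mm and 7.16 degrees, less where a joint would pass 70% of its speed; a pose out of reach is approached as far as the arm can. A call is refused whole if a number of a shift passes 4.17 or a number of a turn 7.16, either way. A call with a gripper value outside its range is refused whole. "grip" is the finger opening in cm, from 0 to 8.76, set as the call begins (left out, the last holds). The fingers move at their own pace and stop on an object; the grip force is fixed at half the most. Time passes only in rows, so rows that do not move let the fingers close. It gives the time, the measured TCP pose, the force, the opening and the grip force at its end, in the units of the state.
- get_obs(): the state, without advancing time (a new reading comes with each control period).
- snapshot(name): name is "side" or "top" or "wrist"; returns a dict with "frame" (420x560x3 uint8, red, green, blue), "fx", "fy", "cx", "cy" (pixels), "k1" (the pictures are not rectified: a ray, as slopes to the right and down, at radius r is drawn at 1 + k1 r^2 times it, then the intrinsics apply), "position" and "attitude" of the camera in the world. Camera axes: x right, y down, z forward; pixel columns grow to the right and rows downward; lengths in m; the calibration is good to about 2 mm. A picture is of the moment at which its call begins. There is no depth.
- close_job(): hands the job in; it is judged then, once.
Trained networks look in the newest picture that a camera, given by its name, has taken for a name from the list of things; names that differ only in an ending like _2 or _b are one class to them, and where a whole thing is asked for, a point or a joint stands for the part that bears it (a point fixed in the world has none). Each returns a list of dicts, best first, with "score" (0 to 1); they miss things now and then, are a little off and sometimes report something else, mostly with a low value. They report only what shows in the picture. A call takes as long as a camera call.
- spot_in(camera, thing): "position" ([x, y, z] in m, in world coordinates, good to about 4 mm: the middle of the surface that is visible of it).
- spot_point(camera, thing): "position" ([x, y, z] in m, in world coordinates, good to about 4 mm: a listed point, or the origin of a listed thing).
The state is a dict: "clock": time; "joint_pos": joint angles; "qvel": joint speeds; "tau": joint torques, N m; "tool_pos": TCP position; "orientation": TCP orientation; "force": force on the tool from outside, world axes, zero at the start; "moment": the same for the moment, N m; "opening": finger opening in m; "gripper_force": force on a finger pad.
Only numpy, scipy, OpenCV 4.12 (cv2) and the standard library are available. Lean on these libraries where they do the work, as an engineer would, in place of code of your own. Each camera call takes 0.05 s, during which the arm holds its last target. There are 200 camera calls.

TASK

Slide the grey cover of the blue shut-off box all the way back towards the robot by pushing on its black ramp, then push the marked tap handle (red with a white band) clockwise to fully shut, square across its pipe. Do it only by gently pushing with the fingertips: grip, pinch or lift nothing, leave the black tap open, leave the tin, bolt and tape measure where they stand, and leave the cover open.

Things in the scene. Friction and masses are not known exactly. Their poses are not given: they have to be found in the camera images.
- gas_box: Fixed low blue box on the bench, open at the top. Origin: centre of its underside; x points away from the robot's side, y to the left. Bay 140 (x) by 290 (y) mm inside, rims 60 mm high, walls 5 mm. Guide rails on its left and right rims (outer edges y = +-153 mm, tops 70 mm high) run on towards the robot to x = -210 mm. Pipes and brass tap bodies in the bay reach 31 mm high
- cover (a joint): The flat grey cover plate (146 x 280 x 4 mm, top 65 mm above the bench) that slides in the rails: m it has been slid from shut (0) towards the robot, along the box's -x; stop at 0.130 (bay fully uncovered from about 0.12). Friction about 3 N, stays where left
- cover_push_face (a point): Middle of the upright rear face of the cover's black thumb ramp; the face looks along the box's +x, is 110 mm wide and spans 65 to 89 mm above the bench (this point: 77 mm). Pushing it along the box's -x slides the cover. Behind it lie 28 mm of flat plate, then the rear rim. The ramp slopes down to nothing within 70 mm on the robot's side
- red_handle (a joint): Angle (rad) of the marked tap handle, red with a white band: 0 = open, along its pipe, pointing along the box's +x (away from the robot); grows clockwise seen from above; 1.57 = shut, square across the pipe, pointing along the box's -y (right); stop at 1.66. Starts at 0 to 0.2. Turns with 0.12 N m, stays where left
- red_pivot (a point): On the red handle's vertical turning axis, 40 mm above the bench (mid-height of the handle); 35 mm towards the robot's side (box -x) of the bay's middle and 60 mm left or right of it (the two taps change places)
- red_tip (a point): Outer end of the red handle, 66 mm from its turning axis, at mid-height, 40 mm above the bench. The sleeve is 50 mm long, 18 mm wide and 18 mm high (31 to 49 mm above the bench), reaching from 16 to 66 mm from the axis; white band 43 to 53 mm from the axis
- black_handle (a joint): Angle of the other tap's handle (same shape, plain black), same meaning; starts at 0 (open) and must stay there
- black_pivot (a point): On the vertical turning axis of the black handle, 40 mm above the bench; 120 mm from red_pivot along the box's y
- bolt_tin: Bystander: small open metal tin of bolts, 75 x 79 x 84 mm, loose, beside the box on the left; origin at the centre of its underside
- big_bolt: Bystander: steel hex bolt standing on its head, 30 x 34 x 60 mm, loose, beside the box on the right; origin at the centre of its underside
- tape: Bystander: yellow tape measure, 37 x 83 x 64 mm, loose, beside the rails on the right; origin at the centre of its underside

How it is judged (in metres and radians):
On the way, in this order (a step that is already met when the one before it is completed fails the run):
1. the cover is slid open (at least 105 mm) while the red handle is still open (value of joint cover above 0.105 m and value of joint red_handle below 0.6 rad), for 0.2 s.
2. the red handle is pushed shut (at least 1.40 rad) (value of joint red_handle above 1.4 rad), for 0.2 s.
At the end, for the whole second after the job is handed in: The cover stands open by at least 105 mm, the red handle is shut (1.40 rad or more) and at rest, the black handle is still open (under 0.12 rad), and the tin, bolt and tape measure are within 25 mm of where they stood (value of joint cover above 0.105 m and value of joint red_handle above 1.4 rad and value of joint black_handle below 0.12 rad and velocity of joint red_handle below 0.05 rad/s and velocity of joint cover below 0.01 m/s and distance of each of bolt_tin, big_bolt, tape from where it was at the start of the episode below 0.025 m); the robot touches nothing.
It fails at once if the black tap is turned (more than 0.12 rad) (value of joint black_handle above 0.12 rad).
It fails at once if a bystander is moved by more than 25 mm, tipped or lifted (distance of any of bolt_tin, big_bolt, tape from where it was at the start of the episode above 0.025 m or angle between any of bolt_tin, big_bolt, tape's own z axis and vertical above 0.4 rad).
It fails at once if the red handle is pinched between the fingers (contact force between the fingers and red_handle above 25 N and x of the grasp point in the frame of red_tip between -0.066 and 0.01 m and y of the grasp point in the frame of red_tip between -0.01 and 0.01 m and z of the grasp point in the frame of red_tip below 0.023 m).
It fails at once if the cover's ramp is pinched between the fingers (contact force between the fingers and cover above 25 N and x of the grasp point in the frame of cover_push_face between -0.018 and -0.001 m and y of the grasp point in the frame of cover_push_face between -0.055 and 0.055 m and z of the grasp point in the frame of cover_push_face below 0.026 m).
It fails at once if the red handle or the cover is forced (more than 60 N from the fingers) (contact force between the fingers and red_handle above 60 N or contact force between the fingers and cover above 60 N).
It also fails if it takes over 48 s, if anything falls off the work surface, if the arm or the gripper's body presses on something with over 40 N, if the wrist force passes 120 N, or if a joint passes its speed limit or range.

## Working session

There is one attempt and no reset: what is moved stays moved. The work goes in short steps, Python scripts to look and compute and a tool call to move; the robot and the scene stay as the last step left them, time stands still between calls to the robot, and variables do not carry over. Pictures are saved under pics/ and viewed, at most 10 in all, crops included, and the job is handed in when it is done.

Besides the shell and the picture viewer there is one more tool, called after ">>>" as name(argument=value, ...), one argument or row to a line, values as JSON. play_rows: Moves the arm, as the interface text tells. Its arguments: {"type":"object","properties":{"plan":{"type":"array","items":{"type":"array","items":{"type":"number"}}},"grip":{"type":"number"}},"required":["plan"]}

```bash
mkdir -p pics; python3 - <<'E'
from plant import *
import cv2
print(get_obs())
for c in ("top","side"):
    s=snapshot(c); cv2.imwrite(f"pics/{c}1.png",s["frame"][:,:,::-1]); print(c,s["position"])
    for n in ["gas_box","cover_push_face","red_pivot","black_pivot","bolt_tin","big_bolt","tape"]:
        print(n,[(round(d["score"],2),[round(float(v),3) for v in d["position"]]) for d in spot_point(c,n)[:2]])
E
```

```text
{'clock': 0.0, 'joint_pos': array([ 8.16519385e+01,  2.05899020e+01,  6.31820950e-01, -1.95841348e-02,
       -7.01354127e+01, -1.65085605e+01]), 'qvel': array([ 0.01879875, -0.01270664, -0.0830422 , -0.07707805,  0.02241122,
       -0.07433708]), 'tau': array([-3.95219777e-04, -5.82717597e+01,  2.93045783e+01,  6.99737549e+00,
        6.94096714e-03, -1.48094314e-04]), 'tool_pos': array([0.28353323, 0.61199362, 0.21792685]), 'orientation': array([ 1.79905129e+02, -8.91819597e-03, -2.48632843e+01]), 'force': array([-0.75904413, -0.01900754, -0.05865793]), 'moment': array([-0.02234977, -0.01450621, -0.02358631]), 'gripper_force': 0.0, 'opening': 0.08754137107594691}
top [ 0.40976397 -0.1285372   1.23338785]
gas_box [(0.97, [0.562, -0.09, -0.003])]
cover_push_face [(0.69, [0.608, -0.1, 0.075])]
red_pivot []
black_pivot []
bolt_tin [(0.85, [0.448, 0.163, -0.0]), (0.43, [0.498, -0.269, -0.0])]
big_bolt [(0.61, [0.5, -0.269, -0.001])]
tape [(0.95, [0.406, -0.25, -0.002])]
side [-0.20536578 -0.3573438   0.78000525]
gas_box [(0.85, [0.564, -0.093, 0.002])]
cover_push_face [(0.97, [0.608, -0.102, 0.074])]
red_pivot []
black_pivot []
bolt_tin [(0.55, [0.448, 0.165, 0.001])]
big_bolt [(0.52, [0.496, -0.272, 0.003])]
tape [(0.75, [0.406, -0.248, -0.001])]
```

View pics/top1.png

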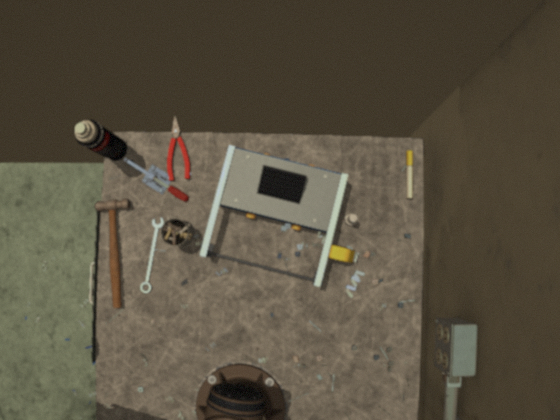

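View pics/side1.png

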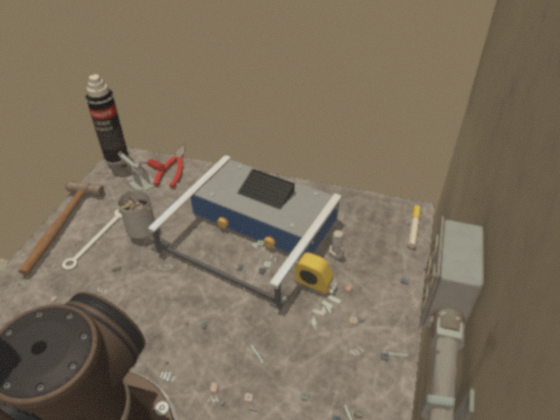

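Top view: the box is turned about -13°. The rails end at (232,148), (346,175), (204,255) and (319,283), with the ramp at (282,184). The tin at (177,232), bolt at (352,219) and tape at (342,254) match the network. I'll fit the box pose from the white rails.

```bash
cat > h.py <<'E'
import numpy as np, cv2
def ray(s,px):
    K=np.array([[s["fx"],0,s["cx"]],[0,s["fy"],s["cy"]],[0,0,1]],float)
    u=cv2.undistortPoints(np.array(px,float).reshape(-1,1,2),K,np.array([s["k1"],0,0,0.]))[:,0]
    return np.c_[u,np.ones(len(u))]
def ground(s,px,z):
    A=np.array(s["attitude"],float)
    R=A if A.shape==(3,3) else rpy(A)
    d=ray(s,px)@R.T; p=np.array(s["position"]); return p+d*((z-p[2])/d[:,2])[:,None]
def rpy(a):
    from scipy.spatial.transform import Rotation as T
    return T.from_euler("xyz",a,degrees=True).as_matrix()
E
python3 - <<'E'
from plant import *; from h import *
s=snapshot("top"); print(s["attitude"])
f=s["frame"].astype(int)
m=(f.min(2)>150).astype(np.uint8)
n,l,st,c=cv2.connectedComponentsWithStats(m)
for i in range(1,n):
    if st[i,4]<250: continue
    ys,xs=np.where(l==i); g=ground(s,np.c_[xs,ys],.07)
    r=cv2.minAreaRect((g[:,:2]*1000).astype(np.float32)); v=cv2.fitLine((g[:,:2]).astype(np.float32),cv2.DIST_L2,0,.01,.01).ravel()
    print(st[i],np.round(r[0],1),np.round(r[1],1),r[2],np.degrees(np.arctan2(v[1],v[0])))
E
```

```text
[-175.61750444    0.71398198  -88.33462425]
[200 145  35 111 690] [531.9  65.3] [ 16.1 283. ] 77.21315002441406 -12.620313
[315 174  33 112 674] [ 467.7 -217.1] [ 14.8 282.5] 77.38280487060547 -12.638138
```

>>> play_rows(
  plan=[
    [0,0,0,0,0,-6.15],
    [0,0,0,0,0,-6.15],
    [1,1.25,0,0,0,0],
    [2,2.5,0,0,0,0],
    [2.4,3,0,0,0,0],
    [2.4,3,0,0,0,0],
    [2.4,3,0,0,0,0],
    [2.4,3,0,0,0,0],
    [2.4,3,0,0,0,0],
    [2.4,3,0,0,0,0],
    [2.4,3,0,0,0,0],
    [2.4,3,0,0,0,0],
    [2.4,3,0,0,0,0],
    [2.4,3,0,0,0,0],
    [2.4,3,0,0,0,0],
    [2.4,3,0,0,0,0],
    [2.4,3,0,0,0,0],
    [2.4,3,0,0,0,0],
    [2.4,3,0,0,0,0],
    [2.4,3,0,0,0,0],
  ],
  grip=0,
)

```text
clock: 2.52
tool_pos: [0.5756, 0.0151, 0.2192]
orientation: [-180.0, -0.0, -12.6]
force: [0.8, 1.2, 0.0]
opening: 0.0004
gripper_force: 0.0
```

>>> play_rows(
  plan=[
    [2.15,2.7,0,0,0,0],
    [2.15,2.7,0,0,0,0],
    [2.15,2.7,0,0,0,0],
    [2.15,2.7,0,0,0,0],
    [0,0,3,0,0,0],
    [0,0,3,0,0,0],
    [0,0,3,0,0,0],
    [0,0,1.5,0,0,0],
    [0,0,0,0,0,0],
    [0,0,0,0,0,0],
  ],
)

```text
clock: 3.35
tool_pos: [0.6353, -0.1072, 0.1136]
orientation: [179.9, 0.1, -12.6]
force: [0.7, -0.6, 1.4]
opening: 0.0008
gripper_force: 0.0
```

```bash
python3 - <<'E'
from plant import *; from h import *
for c in ("side","wrist"):
    s=snapshot(c); cv2.imwrite(f"pics/{c}2.png",s["frame"][:,:,::-1])
    print(c,[(round(d["score"],2),np.round(d["position"],3)) for d in spot_point(c,"cover_push_face")])
E
```

```text
side [(0.66, array([ 0.602, -0.1  ,  0.077])), (0.36, array([ 0.566, -0.092,  0.004]))]
wrist []
```

View pics/wrist2.png

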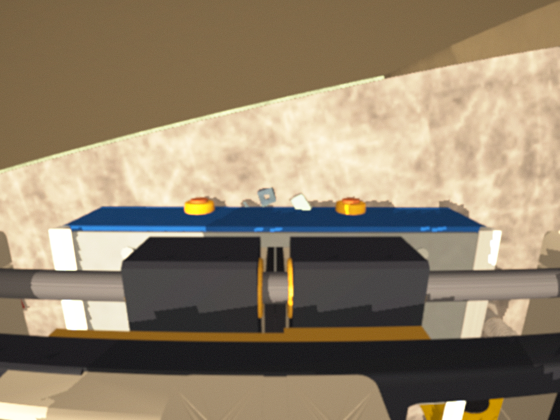

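View pics/side2.png

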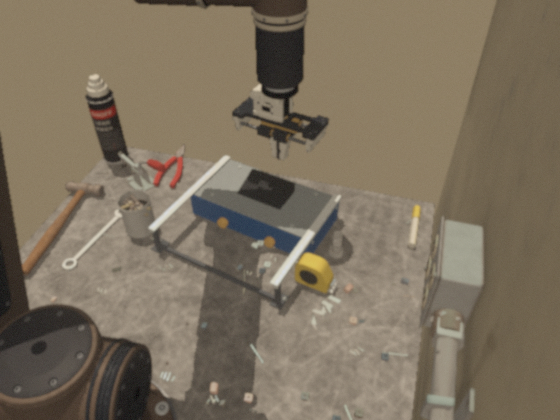

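Wrist view: the closed fingertips (275,285) hang over the far strip of the cover behind the ramp, centred in y. Side view: the tip at (281,158) is above and behind the ramp at (268,190). I'll lower it and start pushing.

>>> play_rows(
  plan=[
    [0,0,1.2,0,0,0],
    [0,0,1.1,0,0,0],
    [0,0,0,0,0,0],
    [-0.7,0,0,0,0,0],
    [-0.7,0,0,0,0,0],
    [-0.5,0,0,0,0,0],
    [-0.5,0,0,0,0,0],
    [-0.5,0,0,0,0,0],
    [-0.5,0,0,0,0,0],
    [-0.5,0,0,0,0,0],
    [-0.5,0,0,0,0,0],
    [-0.5,0,0,0,0,0],
    [-0.5,0,0,0,0,0],
  ],
)

```text
clock: 4.63
tool_pos: [0.5826, -0.0949, 0.0909]
orientation: [-180.0, -0.0, -12.6]
force: [-0.4, 0.8, -0.1]
opening: 0.0006
gripper_force: 0.0
```

```bash
python3 - <<'E'
from plant import *; from h import *
print(get_obs()["force"])
for c in ("side","top"):
    s=snapshot(c); cv2.imwrite(f"pics/{c}3.png",s["frame"][100:300,150:400,::-1].repeat(2,0).repeat(2,1))
    print(c,[(round(d["score"],2),np.round(d["position"],3)) for d in spot_point(c,"cover_push_face")])
E
```

```text
[-0.38572535  0.84455197 -0.05452531]
side [(0.85, array([ 0.607, -0.103,  0.072]))]
top [(0.71, array([ 0.607, -0.098,  0.078])), (0.44, array([ 0.561, -0.092, -0.002]))]
```

View pics/side3.png

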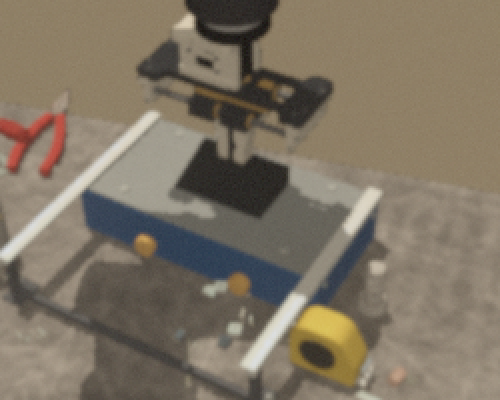

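The cover has not moved: the ramp corner at crop (178,192) is where it was before. I'll check where the fingertip really is.

```bash
python3 - <<'E'
from plant import *; from h import *
o=get_obs(); t=o["tool_pos"]; print(t)
s=snapshot("side"); R=rpy(s["attitude"])
K=np.array([[s["fx"],0,s["cx"]],[0,s["fy"],s["cy"]],[0,0,1.]])
def pr(p): return cv2.projectPoints(np.array([p]),cv2.Rodrigues(R.T)[0],-R.T@np.array(s["position"]),K,np.array([s["k1"],0,0,0.]))[0].ravel()
ex=np.array([.976,-.218,0]);O=np.array([.564,-.091,0]);ey=np.array([.218,.976,0])
im=s["frame"][:,:,::-1].copy()
x0,y0=230,140
im=cv2.resize(im[y0:y0+75,x0:x0+100],None,fx=8,fy=8,interpolation=cv2.INTER_CUBIC)
def dot(p,c):
    q=(pr(p)-[x0,y0])*8; cv2.circle(im,tuple(int(v) for v in q),4,c,-1)
dot(t,(0,255,0)); dot(t-[0,0,.019],(0,255,255))
for y in(-.055,.055):
    dot(O+.045*ex+y*ey+[0,0,.089],(0,0,255)); dot(O-.025*ex+y*ey+[0,0,.065],(255,0,255))
cv2.imwrite("pics/z4.png",im)
E
```

```text
[ 0.58318203 -0.09500886  0.09101887]
```

View pics/z4.png

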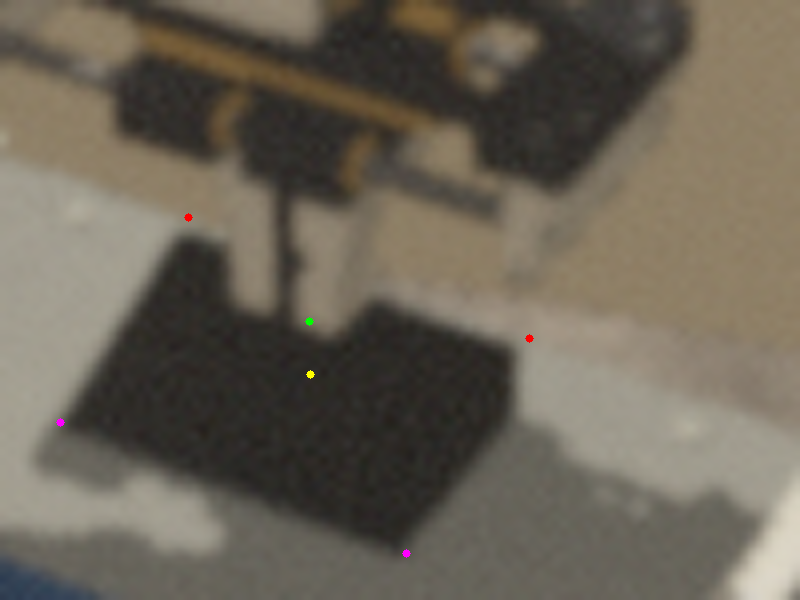

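The finger ends show at about crop (287,318), roughly TCP height (green dot) and well above the expected tip (yellow). They seem to have passed over the ramp. I'll raise, go back, and compare the tip with its projection against the free background.

>>> play_rows(
  plan=[
    [0,0,-0.8,0,0,0],
    [1.8,0,0,0,0,0],
    [1.8,0,0,0,0,0],
    [2.2,0,0,0,0,0],
    [0,0,0,0,0,0],
    [0,0,0,0,0,0],
  ],
)

```text
clock: 5.38
tool_pos: [0.6404, -0.1079, 0.0987]
orientation: [180.0, 0.0, -12.6]
force: [-0.0, -0.0, -1.1]
opening: 0.0006
gripper_force: 0.0
```

```bash
cat >> h.py <<'E'
def proj(s,p):
    K=np.array([[s["fx"],0,s["cx"]],[0,s["fy"],s["cy"]],[0,0,1.]]); R=rpy(s["attitude"])
    return cv2.projectPoints(np.array([p]),cv2.Rodrigues(R.T)[0],-R.T@np.array(s["position"]),K,np.array([s["k1"],0,0,0.]))[0].ravel()
E
python3 - <<'E'
from plant import *; from h import *
o=get_obs(); t=o["tool_pos"]; print(t,o["force"])
ims=[]
for c,x0,y0 in(("side",235,130),("top",240,140)):
    s=snapshot(c); print(c,[(round(d["score"],2),np.round(d["position"],3)) for d in spot_point(c,"cover_push_face")])
    im=cv2.resize(s["frame"][y0:y0+75,x0:x0+100,::-1],None,fx=4,fy=4,interpolation=cv2.INTER_CUBIC)
    O=np.array([.608,-.101,.089]);ey=np.array([.218,.976,0])
    for p,k in((t,(0,255,0)),(t-[0,0,.019],(0,255,255)),(O+.055*ey,(0,0,255)),(O-.055*ey,(0,0,255))):
        q=(proj(s,p)-[x0,y0])*4; cv2.circle(im,tuple(int(v) for v in q),3,k,-1)
    ims.append(im)
cv2.imwrite("pics/z5.png",np.hstack(ims))
E
```

```text
[ 0.64044711 -0.10790885  0.09870388] [-0.03341437 -0.04873041 -1.08811866]
side [(0.6, array([ 0.605, -0.102,  0.072]))]
top [(0.59, array([ 0.608, -0.1  ,  0.074]))]
```

View pics/z5.png

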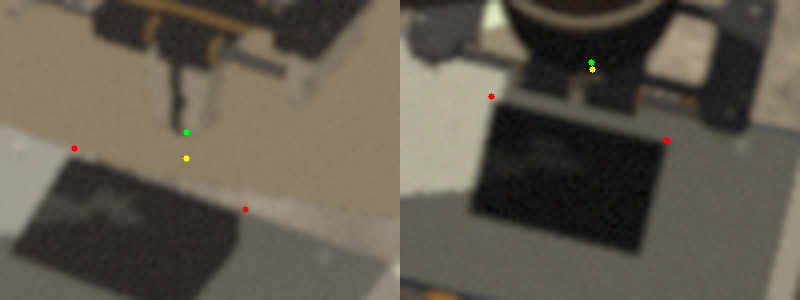

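In the side view (left half) the fingertip at (180,130) coincides with the reported TCP, not 19 mm ahead of it. The tips are therefore about at TCP height. I'll go lower, watching the force.

>>> play_rows(
  plan=[
    [0,0,0.8,0,0,0],
    [0,0,0.6,0,0,0],
    [0,0,0.3,0,0,0],
    [0,0,0,0,0,0],
  ],
)

```text
clock: 5.92
tool_pos: [0.6387, -0.1076, 0.0805]
orientation: [180.0, 0.1, -12.6]
force: [0.4, 0.0, 0.9]
opening: 0.0001
gripper_force: 0.0
```

>>> play_rows(
  plan=[
    [0,0,0.3,0,0,0],
    [0,0,0.2,0,0,0],
    [0,0,0,0,0,0],
  ],
)

```text
clock: 6.17
tool_pos: [0.6395, -0.1076, 0.0764]
orientation: [180.0, 0.0, -12.6]
force: [0.0, -0.1, 0.2]
opening: 0.0006
gripper_force: 0.0
```

>>> play_rows(
  plan=[
    [-0.6,0,0,0,0,0],
    [-0.6,0,0,0,0,0],
    [-0.5,0,0,0,0,0],
    [-0.4,0,0,0,0,0],
    [-0.4,0,0,0,0,0],
    [-0.4,0,0,0,0,0],
    [-0.4,0,0,0,0,0],
    [-0.4,0,0,0,0,0],
    [-0.4,0,0,0,0,0],
  ],
)

```text
clock: 6.92
tool_pos: [0.6, -0.0986, 0.0773]
orientation: [-180.0, -0.1, -12.5]
force: [3.2, -1.2, 1.8]
opening: 0.0005
gripper_force: 1.7
```

```bash
python3 - <<'E'
from plant import *; from h import *
print(get_obs()["force"],get_obs()["tool_pos"])
for c in ("side","top"):
    s=snapshot(c); print(c,[(round(d["score"],2),np.round(d["position"],3)) for d in spot_point(c,"cover_push_face")])
E
```

```text
[ 3.17931095 -1.15126876  1.83433291] [ 0.59998937 -0.09862339  0.07729873]
side [(0.6, array([ 0.588, -0.096,  0.075]))]
top []
```

Now pushing at 3.4 N, and the cover is about 20 mm open. I'll continue.

>>> play_rows(
  plan=[
    [-0.5,0,0,0,0,0],
    [-0.6,0,0,0,0,0],
    [-0.6,0,0,0,0,0],
    [-0.6,0,0,0,0,0],
    [-0.6,0,0,0,0,0],
    [-0.6,0,0,0,0,0],
    [-0.6,0,0,0,0,0],
    [-0.6,0,0,0,0,0],
    [-0.6,0,0,0,0,0],
    [-0.6,0,0,0,0,0],
    [-0.6,0,0,0,0,0],
    [-0.6,0,0,0,0,0],
    [-0.6,0,0,0,0,0],
    [-0.6,0,0,0,0,0],
    [-0.5,0,0,0,0,0],
    [-0.4,0,0,0,0,0],
    [-0.4,0,0,0,0,0],
    [0,0,0,0,0,0],
  ],
)

```text
clock: 8.62
tool_pos: [0.5049, -0.0779, 0.0768]
orientation: [180.0, 0.1, -12.6]
force: [1.3, 1.1, 0.9]
opening: 0.0005
gripper_force: 0.4
```

>>> play_rows(
  plan=[
    [-0.3,0,0,0,0,0],
    [-0.3,0,0,0,0,0],
    [-0.2,0,0,0,0,0],
    [-0.2,0,0,0,0,0],
    [0,0,0,0,0,0],
  ],
)

```text
clock: 9.03
tool_pos: [0.4957, -0.0757, 0.0768]
orientation: [180.0, 0.0, -12.6]
force: [1.6, -0.1, 1.8]
opening: 0.0003
gripper_force: 0.8
```

>>> play_rows(
  plan=[
    [0.6,0,0,0,0,0],
    [1.4,0,-0.5,0,0,0],
    [2,0,-3,0,0,0],
    [2,0,-3.5,0,0,0],
    [2,4,0,0,0,0],
    [2,4,0,0,0,0],
    [0,4,0,0,0,0],
    [0,4,0,0,0,0],
    [0,0,0,0,0,0],
  ],
)

```text
clock: 9.78
tool_pos: [0.555, -0.253, 0.1455]
orientation: [180.0, 0.2, -12.8]
force: [0.1, 0.1, 0.0]
opening: 0.0005
gripper_force: 0.0
```

```bash
python3 - <<'E'
from plant import *; from h import *
print(get_obs()["tool_pos"])
for c in ("top","side"):
    s=snapshot(c); cv2.imwrite(f"pics/{c}6.png",cv2.resize(s["frame"][120:320,150:420,::-1],None,fx=2.5,fy=2.5))
    for n in ["gas_box","cover_push_face","red_pivot","red_tip","black_pivot"]:
        print(c,n,[(round(d["score"],2),np.round(d["position"],3)) for d in spot_point(c,n)[:2]])
E
```

```text
[ 0.55496492 -0.25298042  0.14553519]
top gas_box [(0.9, array([ 0.562, -0.09 , -0.006]))]
top cover_push_face [(0.71, array([ 0.486, -0.072,  0.08 ]))]
top red_pivot []
top red_tip []
top black_pivot [(0.78, array([ 0.518, -0.141,  0.036]))]
side gas_box [(0.71, array([ 0.566, -0.091,  0.002]))]
side cover_push_face [(0.8, array([ 0.485, -0.072,  0.076]))]
side red_pivot [(0.63, array([ 0.545, -0.029,  0.039]))]
side red_tip [(0.71, array([ 0.604, -0.047,  0.041]))]
side black_pivot [(0.81, array([ 0.52 , -0.144,  0.039]))]
```

View pics/top6.png

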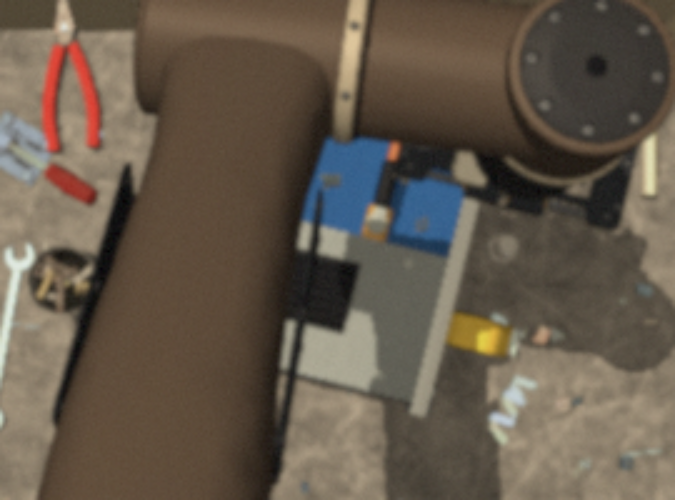

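The cover is about 126 mm open. The brass body at crop (378,222) is the black tap on the right. Red is on the left, pivot about (0.543,-0.026) and at about 0.08 rad, which matches the geometry. I'll move left of the red handle and go down.

>>> play_rows(
  plan=[
    [-0.2,-2,0,0,0,0],
    [-0.2,-3.6,0,0,0,0],
    [-0.2,-3.6,0,0,0,0],
    [-0.2,-3.6,0,0,0,0],
    [-0.2,-3.6,0,0,0,0],
    [-0.2,-3.6,0,0,0,0],
    [-0.2,-3.4,0,0,0,0],
    [-0.2,-2.4,0,0,0,0],
    [0,0,2.5,0,0,0],
    [0,0,2.5,0,0,0],
    [0,0,1,0,0,0],
    [0,0,0,0,0,0],
    [0,0,0,0,0,0],
  ],
)

```text
clock: 11.47
tool_pos: [0.5981, 0.0074, 0.087]
orientation: [180.0, 0.0, -12.5]
force: [0.0, -0.4, 0.7]
opening: 0.0006
gripper_force: 0.0
```

```bash
python3 - <<'E'
from plant import *; from h import *
t=get_obs()["tool_pos"];print(t)
ims=[]
for c,x0,y0 in(("side",200,130),("wrist",0,0)):
    s=snapshot(c)
    for n in ["red_pivot","red_tip"]:
        print(c,n,[(round(d["score"],2),np.round(d["position"],3)) for d in spot_point(c,n)[:2]])
    if c=="side":
        im=cv2.resize(s["frame"][y0:y0+105,x0:x0+100,::-1],None,fx=4,fy=4,interpolation=cv2.INTER_CUBIC)
        q=(proj(s,t)-[x0,y0])*4; cv2.circle(im,tuple(int(v) for v in q),3,(0,255,0),-1)
    else: im=cv2.resize(s["frame"][:,:,::-1],(400,420))
    ims.append(im)
cv2.imwrite("pics/z7.png",np.hstack(ims))
E
```

```text
[0.59807097 0.00740334 0.0869954 ]
side red_pivot [(0.8, array([ 0.545, -0.025,  0.038]))]
side red_tip [(0.72, array([ 0.602, -0.046,  0.042]))]
wrist red_pivot []
wrist red_tip []
```

View pics/z7.png

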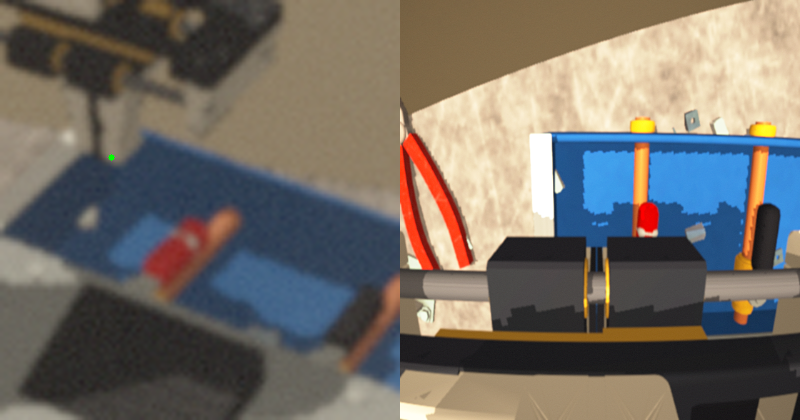

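Side view: the tip (100,152) sits at TCP height, left of the red handle (185,250). The wrist view agrees, with the handle at (648,220) right of the fingers. I'll go down beside it.

>>> play_rows(
  plan=[
    [0,0,1.5,0,0,0],
    [0,0,1.5,0,0,0],
    [0,0,1,0,0,0],
    [0,0,0.5,0,0,0],
    [0,0,0.4,0,0,0],
    [0,0,0,0,0,0],
  ],
)

```text
clock: 12.27
tool_pos: [0.5978, 0.0075, 0.0374]
orientation: [180.0, 0.0, -12.6]
force: [0.4, -0.1, 0.4]
opening: 0.0004
gripper_force: 0.0
```

>>> play_rows(
  plan=[
    [0,0.4,0,0,0,0],
    [0,0.4,0,0,0,0],
    [0,0.4,0,0,0,0],
    [0,0.4,0,0,0,0],
    [0,0.4,0,0,0,0],
    [0,0.4,0,0,0,0],
    [0,0.4,0,0,0,0],
    [0,0,0,0,0,0],
  ],
)

```text
clock: 12.93
tool_pos: [0.5925, -0.02, 0.0384]
orientation: [-180.0, -0.1, -12.6]
force: [1.4, 2.2, 1.5]
opening: 0.0002
gripper_force: 1.2
```

Contact at about 2.6 N, which matches the tap friction. I'll follow the arc.

>>> play_rows(
  plan=[
    [0,0.4,0,0,0,0],
    [0,0.4,0,0,0,0],
    [0,0.4,0,0,0,0],
    [0,0.4,0,0,0,0],
    [0,0.3,0,0,0,0],
    [-0.1,0.35,0,0,0,0],
    [-0.1,0.35,0,0,0,0],
    [-0.15,0.35,0,0,0,0],
    [-0.2,0.35,0,0,0,0],
    [-0.2,0.35,0,0,0,0],
    [-0.2,0.35,0,0,0,0],
    [0,0,0,0,0,0],
  ],
)

```text
clock: 13.93
tool_pos: [0.5734, -0.0574, 0.0379]
orientation: [180.0, 0.0, -12.6]
force: [2.6, 0.9, 3.1]
opening: 0.0005
gripper_force: 1.8
```

>>> play_rows(
  plan=[
    [-0.3,0.25,0,0,0,0],
    [-0.3,0.25,0,0,0,0],
    [-0.3,0.25,0,0,0,0],
    [-0.3,0.25,0,0,0,0],
    [-0.2,0.2,0,0,0,0],
    [0,0,0,0,0,0],
  ],
)

```text
clock: 14.43
tool_pos: [0.5565, -0.0659, 0.0376]
orientation: [180.0, 0.1, -12.6]
force: [1.1, -0.6, 1.0]
opening: 0.0008
gripper_force: 0.6
```

```bash
python3 - <<'E'
from plant import *; from h import *
o=get_obs();t=o["tool_pos"];d=t-[.564,-.091,0];print(t,o["force"],d[0]*.976-d[1]*.218,d[0]*.218+d[1]*.976)
s=snapshot("side")
for n in ["red_pivot","red_tip","cover_push_face"]:
    print(n,[(round(d["score"],2),np.round(d["position"],3)) for d in spot_point("side",n)[:2]])
E
```

```text
[ 0.55653697 -0.06588121  0.03755922] [ 1.14913958 -0.56384355  1.02324466] -0.012759815761825282 0.022889002811961094
red_pivot [(0.68, array([ 0.547, -0.028,  0.038]))]
red_tip []
cover_push_face [(0.76, array([ 0.482, -0.075,  0.074]))]
```

>>> play_rows(
  plan=[
    [-0.2,0,0,0,0,0],
    [-0.2,0,0,0,0,0],
    [0,0,0,0,0,0],
  ],
)

```text
clock: 14.88
tool_pos: [0.554, -0.0647, 0.038]
orientation: [180.0, -0.0, -12.5]
force: [3.2, -3.4, -0.6]
opening: 0.0002
gripper_force: 1.6
```

>>> play_rows(
  plan=[
    [-0.1,0,0,0,0,0],
    [-0.1,0,0,0,0,0],
    [0,0,0,0,0,0],
  ],
)

```text
clock: 15.13
tool_pos: [0.5526, -0.0643, 0.0382]
orientation: [180.0, -0.1, -12.5]
force: [4.3, -3.4, -0.4]
opening: 0.0004
gripper_force: 2.5
```

>>> play_rows(
  plan=[
    [0.6,0,0,0,0,0],
    [1.2,0,0,0,0,0],
    [0.5,0,-2,0,0,0],
    [0,0,-3.5,0,0,0],
    [0,0,-4,0,0,0],
    [0,-3,-1,0,0,0],
    [1,-4,0,0,0,0],
    [1,-4,0,0,0,0],
    [1,-4,0,0,0,0],
    [0,-4,0,0,0,0],
    [0,-4,0,0,0,0],
    [0,0,0,0,0,0],
    [0,0,0,0,0,0],
  ],
)

```text
clock: 16.22
tool_pos: [0.653, 0.1513, 0.1416]
orientation: [179.9, 0.1, -12.4]
force: [0.4, -0.6, -0.3]
opening: 0.0006
gripper_force: 0.0
```

```bash
python3 - <<'E'
from plant import *; from h import *
ims=[]
print(get_obs()["tool_pos"],get_obs()["force"])
for c,x0,y0 in(("side",180,130),("top",180,130)):
    s=snapshot(c)
    for n in ["red_pivot","red_tip","cover_push_face","black_pivot","bolt_tin","big_bolt","tape"]:
        print(c,n,[(round(d["score"],2),np.round(d["position"],3)) for d in spot_point(c,n)[:1]])
    im=cv2.resize(s["frame"][y0:y0+160,x0:x0+200,::-1],None,fx=2,fy=3,interpolation=cv2.INTER_CUBIC)
    ims.append(im)
cv2.imwrite("pics/z8.png",np.hstack(ims))
E
```

```text
[0.65296542 0.15128161 0.14155166] [ 0.39074691 -0.58063567 -0.324457  ]
side red_pivot [(0.66, array([ 0.543, -0.027,  0.039]))]
side red_tip [(0.6, array([ 0.526, -0.089,  0.042]))]
side cover_push_face [(0.56, array([ 0.482, -0.074,  0.075]))]
side black_pivot [(0.87, array([ 0.518, -0.142,  0.04 ]))]
side bolt_tin [(0.97, array([0.454, 0.164, 0.001]))]
side big_bolt [(0.65, array([ 0.494, -0.269,  0.003]))]
side tape [(0.82, array([ 0.408, -0.249,  0.001]))]
top red_pivot [(0.61, array([ 0.544, -0.025,  0.037]))]
top red_tip [(0.72, array([ 0.545, -0.027,  0.04 ]))]
top cover_push_face [(0.64, array([ 0.49 , -0.07 ,  0.077]))]
top black_pivot [(0.56, array([ 0.52 , -0.139,  0.037]))]
top bolt_tin [(0.83, array([ 0.45 ,  0.162, -0.002]))]
top big_bolt [(0.53, array([ 0.501, -0.27 , -0.004]))]
top tape [(0.72, array([ 0.405, -0.252, -0.001]))]
```

View pics/z8.png

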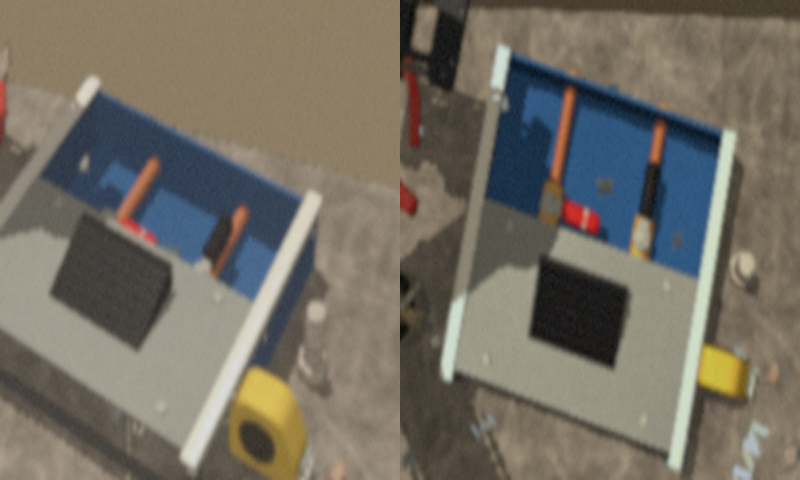

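The red handle lies square across its pipe, at top-crop (580,215) and about 1.6 rad. The black tap is still along its pipe, the cover is about 125 mm open, and the tin, bolt and tape have not moved. Handing in.

```bash
python3 -c "
from plant import *; print(close_job())"
```

```text
the job is handed in; nothing more can be done
None
```

The job is handed in, with no verdict returned: by the last pictures the cover is about 125 mm open, the red tap is shut (about 1.6 rad), the black tap is still open, and the tin, bolt and tape have not moved.

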